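# Gauge the onyx marble in its cradle

## Robot

A 7-joint arm with a two-finger parallel gripper is mounted at the origin on the work surface. World frame = base frame: x ahead of the robot, y to its left, z up, the work surface at z = 0. Lengths are in m, angles in rad, forces in N, time in s.
With the tool pointing down it reaches from about 0.425 to 0.925 m from the base axis. Payload 6.8 kg.
Tool frame: the origin (TCP) lies on the front face of the gripper's body, between the roots of the fingers; the fingertips stand 73 mm ahead of it and the grasp point (between the pads) lies 54 mm ahead of it (env.nose_length is the distance from the TCP to the fingertips, in m); z points along the fingers, y is the line along which they close (so a half turn about z gives the same grasp; the last joint's range is limited). The gripper opens to 85 mm and grips with 20 to 120 N. Pads are 22 mm wide; open, the fingers measure 114 mm over their backs; the gripper's body (76 mm by 85 mm) begins 54 mm behind the grasp point. The pads swing forward as they close: fully open they stand 13 mm farther back than shut.
Start: joints at [1.239, 0.477, 0.022, 1.555, -0.011, 1.109, -0.083], TCP at [0.15, -0.658, 0.304] pointing down, gripper open.
Joint ranges: [-2.96, 2.96], [-0.34, 2.1], [-1.41, 1.46], [0.24, 2.44], [-1.37, 4.51], [0.17, 1.92], [-2.96, 2.96]. Speed limits (rad/s): [2.39, 2.39, 3.14, 3.14, 3.14, 3.14, 3.14].

## Interface

Orientations are given as a unit quaternion [w, x, y, z].
In Python, from cell import env, kin, camera, calibration, job gives the robot as it stands. The module is installed in compiled form; this text tells all that it offers. Calls block until the motion is done:
- env.reach(position, orientation): joint-space move of the TCP to a pose.
- env.movel(position, velocity=0.15, rot=None, stop_force=None): straight line of the TCP; rot=None keeps the orientation; velocity is the mean speed in m/s. With stop_force (N) it stops when the force on the tool has changed by that much, and returns True; else False.
- env.goto_joints(angles): joint-space move.
- env.grip(opening, f_grip=None): finger opening in m; f_grip is the grip in N (None keeps the last); returns when the fingers have stopped.
- env.dwell(seconds).
- kin.inverse_kinematics(position, orientation): joint angles nearest the present ones, or None.
- env.get_state(): the state.
- camera(name): name is "side" or "top" or "wrist"; returns (picture, depth): 420x560x3 uint8, blue, green, red; 420x560 float32, m along the optical axis (not along the pixel's ray), 0 where there is no reading.
- calibration(name): a dict with "fx", "fy", "cx", "cy" (pixels), "rvec" (rotation vector, rad) and "tvec" (3), from world to camera coordinates, as OpenCV has them. Camera axes: x right, y down, z forward; pixel columns grow to the right and rows downward; lengths in m; the calibration is good to about 2 mm. A picture is of the moment at which its call begins: read the wrist's pose just before it. calibration takes no time and is no camera call; for the wrist camera it gives the pose at the moment of the call.
A pose or a line that the arm cannot do raises env.PlanningError and nothing moves.
- job.job_done(): hands the job in; it is judged then, once.
The state is a dict: "time": time; "qpos": joint angles; "joint_velocities": joint speeds; "joint_torque": joint torques, N m; "tcp_pos": TCP position; "orientation": TCP orientation; "force": force on the tool from outside, world axes, zero at the start; "torque": the same for the moment, N m; "opening": finger opening in m; "gripper_force": force on a finger pad.
Only numpy, scipy, OpenCV 4.12 (cv2) and the standard library are available. Lean on these libraries where they do the work, as an engineer would, in place of code of your own. Each camera call takes 0.05 s, during which the arm holds its last target. There are 200 camera calls.

## Task

Set the big onyx marble into the end cradle of the beech stand on the side where the bell stands, with the marble's inlaid dot still facing up, and let go of it. Then take the spring gauge out of its holder and hold it upright with its tip on the dot, pressing gently so that the plunger is pushed about halfway in. Finish while still holding the gauge there, and leave the bell, the tumbler and the three cat's-eye marbles where they are.

Things in the scene. Friction and masses are not known exactly. Their poses are not given: they have to be found in the camera images.
- onyx: big black mica-flecked onyx marble, a 50 mm ball of about 0.18 kg; origin at its centre, its z axis goes up through the dot. It starts dot up on the coaster, its centre 32 mm above the bench. Seated in any cradle its centre is 50 mm above the bench and its crown 75 mm. It can be gripped across the middle from above
- dot (a point): centre of the flat brass dot, 10 mm across, inlaid in the onyx marble's top, on the surface 25 mm from the marble's centre
- coaster: fixed single beech ring on which the onyx marble starts: 40 mm outside, 30 mm inside, 12 mm high; origin at the centre of its underside
- stand: fixed beech stand, a plate 110 mm (its x) by 250 mm (its y) by 18 mm thick with three round cradles in a row along its y; origin at the centre of its underside. Each cradle is a ring 40 mm outside, 30 mm mouth, its rim 12 mm above the plate (30 mm above the bench), 80 mm apart, at x = -15 mm. The three cat's-eye marbles sit in square slots behind the middle cradle, at x = +38 mm and y = -28, 0, +28 mm, their tops 38 mm above the bench
- cradle_left (a point): centre of the rim of the end cradle at the stand's +y end (stand frame x -15, y +80, z 30 mm). The seated onyx marble's centre is 20 mm above this point
- cradle_right (a point): centre of the rim of the end cradle at the stand's -y end (stand frame x -15, y -80, z 30 mm). The seated onyx marble's centre is 20 mm above this point
- holder: fixed dark steel block 50 x 50 x 40 mm high with an upright 23 mm square hole in which the gauge hangs; origin at the centre of its underside
- gauge: pen-like steel and brass spring gauge, 0.12 kg, standing upright in the holder, to be lifted straight out by at least 35 mm. Origin on its axis at the underside of its flange (34 mm across, 6 mm thick), which rests on the holder's top, 40 mm above the bench; z points up. Above the flange is a round grip 22 mm across, from z = 6 to 52 mm, with a small cap to z = 56 mm. Below the flange a nose 19 mm across reaches to z = -8 mm, and from it the plunger sticks out
- plunger (a joint): how far the gauge's plunger is pushed in, in m: 0 fully out, 0.016 fully in; a spring pushes it out with 0.6 N at 0 and 2.2 N at 0.008, rising to 3.8 N at 0.016
- gauge_tip (a point): lowest point of the plunger's round tip (6 mm across), on the gauge's axis, 30 mm below the gauge's origin when the plunger is out, less when it is pushed in
- bell: small bronze hand bell, 54 mm across, 62 mm high, standing beside one end of the stand, about 200 mm from the stand's centre; origin at the centre of its underside
- tumbler: jade green glass tumbler, 72 mm across the mouth, 80 mm high, standing beside the other end of the stand; origin at the centre of its underside
- catseye0: striped cat's-eye marble, 22 mm ball, origin at its centre
- catseye1: striped cat's-eye marble, 22 mm ball, origin at its centre
- catseye2: striped cat's-eye marble, 22 mm ball, origin at its centre
Not all that is in view belongs to the job. Leave any blue or red look-alike of the onyx alone. There is more than one size of the gauge; the one meant has the size given above.

How it is judged:
On the way, in this order (a step that is already met when the one before it is completed fails the run):
1. the onyx marble sits in the end cradle on the bell's side, dot up, let go (((y of bell in the frame of stand above 0 m and horizontal distance between onyx and cradle_left below 0.005 m and distance between onyx and cradle_left below 0.024 m) or (y of bell in the frame of stand below 0 m and horizontal distance between onyx and cradle_right below 0.005 m and distance between onyx and cradle_right below 0.024 m)) and angle between onyx's own z axis and vertical below 0.35 rad and contact force between the fingers and onyx below 0.1 N), for 0.3 s.
2. the gauge is lifted clear of its holder (contact force between the fingers and gauge above 2 N and contact force between gauge and holder below 0.05 N and height (world z) of gauge above 0.07 m), for 0.2 s.
At the end, for the whole second after the job is handed in: Onyx in the cradle at the bell's end (within 5 mm of its axis, dot within 0.35 rad of up), untouched by fingers; fingers hold the gauge still, upright within 0.12 rad, clear of the holder, tip within 6 mm of the dot's centre, plunger in 4 to 12 mm, 0.5 to 6 N (all of step 1 and contact force between the fingers and gauge above 2 N and contact force between gauge and holder below 0.05 N and distance between gauge_tip and dot below 0.006 m and angle between gauge's own z axis and vertical below 0.12 rad and value of joint plunger between 0.004 and 0.012 m and contact force between gauge and onyx between 0.5 and 6 N and linear speed of gauge below 0.02 m/s); the arm keeps its last pose, push and grip.
It fails at once if the gauge is pressed hard on the marble (over 15 N) (contact force between gauge and onyx above 15 N).
It fails at once if the bell is moved by more than 15 mm (distance of bell from where it was at the start of the episode above 0.015 m).
It fails at once if the tumbler is moved by more than 15 mm (distance of tumbler from where it was at the start of the episode above 0.015 m).
It fails at once if a cat's-eye marble is moved by more than 10 mm (distance of any of catseye0, catseye1, catseye2 from where it was at the start of the episode above 0.01 m).
It also fails if it takes over 48 s, if anything falls off the work surface, if the arm or the gripper's body presses on something with over 40 N, if the wrist force passes 120 N, or if a joint passes its speed limit or range.

## Working session

There is one attempt and no reset: what is moved stays moved. The work goes in short steps, each a Python script; the robot and the scene stay as the last script left them, time stands still between calls to the robot, and variables do not carry over. Pictures are saved under pics/ and viewed, at most 10 in all, crops included, and the job is handed in when it is done.

```bash
mkdir -p pics
cat > h.py <<'E'
import numpy as np, cv2
from cell import env, kin, camera, calibration, job
def cam(n):
    c=calibration(n); p,d=camera(n); return p,d,c
def world(c,d):
    """world points of each pixel from depth"""
    R=cv2.Rodrigues(np.array(c["rvec"],float))[0]; t=np.array(c["tvec"],float).ravel()
    v,u=np.mgrid[:d.shape[0],:d.shape[1]]
    P=np.dstack([(u-c["cx"])/c["fx"]*d,(v-c["cy"])/c["fy"]*d,d])
    W=(P-t)@R; W[d==0]=np.nan; return W
def ray(c,u,v,z):
    R=cv2.Rodrigues(np.array(c["rvec"],float))[0]; t=np.array(c["tvec"],float).ravel()
    o=-R.T@t; r=R.T@np.array([(u-c["cx"])/c["fx"],(v-c["cy"])/c["fy"],1]); return o+r*(z-o[2])/r[2]
def down(yaw):
    """tool pointing down, tool y (closing line) at world angle yaw+90deg"""
    from scipy.spatial.transform import Rotation as Ro
    q=(Ro.from_euler('z',yaw)*Ro.from_euler('x',np.pi)).as_quat(); return [q[3],q[0],q[1],q[2]]
E
python3 - <<'E'
from h import *
for n in("top","side"):
    p,d,c=cam(n); cv2.imwrite(f"pics/{n}0.png",p); np.savez(f"{n}0.npz",p=p,d=d,**{k:np.array(v) for k,v in c.items()})
    R=cv2.Rodrigues(np.array(c["rvec"],float))[0]; print(n,-R.T@np.array(c["tvec"]).ravel(),c["fx"],(d>0).mean())
s=env.get_state(); print(s["orientation"],s["opening"],s["time"])
E
```

```text
top [0.41275971 0.0042893  0.93345162] 494.4326499504141 0.9960289115646258
side [-0.05303853 -0.56530477  0.57766193] 538.8585089751198 0.9961309523809524
[-7.99046762e-04  9.93745992e-01  1.11661279e-01 -1.51968104e-04] 0.0853737233869601 0.1
```

View pics/top0.png

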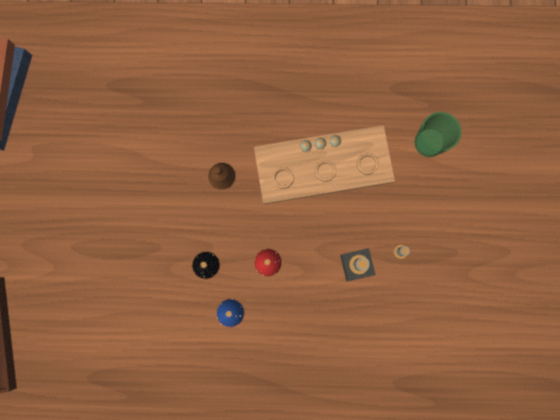

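View pics/side0.png

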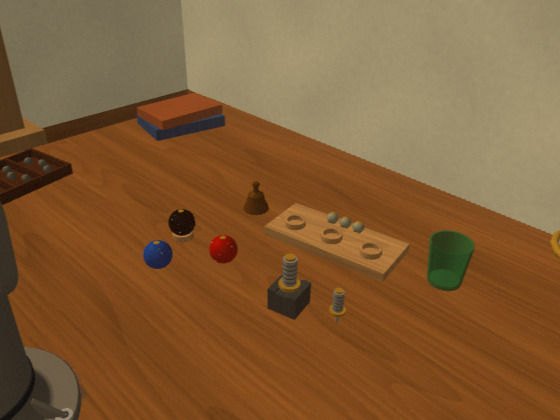

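Top view: black marble (206,265), red (268,262) and blue (230,313) look-alikes; black is the onyx. The gauges are the large one in the steel holder (358,265) and a small one standing free (402,252); the one in the holder fits. The bell (222,176) is at the stand's left end, the tumbler (438,135) at the right. I'll measure and confirm with a crop.

```bash
cat > m.py <<'E'
from h import *
f=np.load("top0.npz"); p,d=f["p"],f["d"]; c={k:f[k] for k in("fx","fy","cx","cy","rvec","tvec")}
W=world(c,d); hsv=cv2.cvtColor(p,cv2.COLOR_BGR2HSV).astype(int)
def blob(m,u,v,r):
    k=np.zeros(m.shape,np.uint8); cv2.circle(k,(u,v),r,1,-1); k=(k>0)&m
    ys,xs=np.nonzero(k); return k,xs,ys
# onyx: height mask circle
k,xs,ys=blob(W[...,2]>0.02,206,265,22)
(u,v),r=cv2.minEnclosingCircle(np.c_[xs,ys].astype(np.float32)); P=ray(c,u,v,.032)
print("onyx",u,v,r,P,"top z",np.nanmax(W[...,2][k]))
k,xs,ys=blob((hsv[...,2]>100)&(hsv[...,1]>60)&(W[...,2]>.045),206,265,8)
if len(xs): print("dot",len(xs),xs.mean(),ys.mean(),ray(c,xs.mean(),ys.mean(),.057))
# stand: plate mask at height ~18mm
m=(abs(W[...,2]-.018)<.006); k,xs,ys=blob(m,324,164,85)
n,l,s,_=cv2.connectedComponentsWithStats(k.astype(np.uint8)); i=1+s[1:,4].argmax(); ys,xs=np.nonzero(l==i)
pts=W[ys,xs,:2]; rect=cv2.minAreaRect((pts*1000).astype(np.float32)); print("stand",rect)
# cats-eyes, holder, gauge
for nm,u,v,r,z0 in(("cat0",305,146,8,.03),("cat1",320,144,8,.03),("cat2",335,142,8,.03),("bell",222,176,20,.015),("tumbler",438,135,30,.07),("gaugecap",358,265,25,.088),("flange",358,265,30,.0425),("small",402,252,15,.03)):
    k,xs,ys=blob(W[...,2]>z0,u,v,r); 
    if not len(xs): print(nm,"none"); continue
    q=W[k]; print(nm,len(xs),"mean",q.mean(0).round(4),"mid",((q.max(0)+q.min(0))/2).round(4),"ext",(q.max(0)-q.min(0)).round(4),"top",q[:,2].max().round(4))
k,xs,ys=blob(W[...,2]>.03,358,265,30)
print("holder",cv2.minAreaRect((W[k][:,:2]*1000).astype(np.float32)))
S=np.load("side0.npz")["p"]
a=cv2.resize(p[235:335,180:320],None,fx=4,fy=4); b=cv2.resize(S[230:330,240:380],None,fx=4,fy=4)
a=np.hstack([a[:,:400],b[:,:400]]); cv2.imwrite("pics/crop1.png",a)
E
python3 m.py
```

```text
onyx 205.91790771484375 265.30596923828125 14.117264747619629 [0.42330175 0.16348843 0.032     ] top z 0.06176074463142778
dot 30 203.1 264.3 [0.42469532 0.16412856 0.057     ]
stand ((617.0206298828125, -50.056396484375), (111.47966003417969, 250.368408203125), 10.337594985961914)
cat0 99 mean [ 0.6479 -0.0154  0.0348] mid [ 0.649  -0.0157  0.0351] ext [0.0213 0.0187 0.0101] top 0.0402
cat1 96 mean [ 0.653  -0.0428  0.0348] mid [ 0.6538 -0.0428  0.0356] ext [0.0192 0.0205 0.0108] top 0.041
cat2 89 mean [ 0.6579 -0.0702  0.0353] mid [ 0.658  -0.0698  0.0353] ext [0.0191 0.0186 0.0102] top 0.0404
bell 389 mean [0.5905 0.1415 0.035 ] mid [0.5941 0.1441 0.0398] ext [0.0412 0.0418 0.0495] top 0.0646
tumbler 429 mean [ 0.6668 -0.2556  0.0782] mid [ 0.6652 -0.2526  0.0782] ext [0.0716 0.0709 0.0163] top 0.0864
gaugecap 140 mean [ 0.4288 -0.1118  0.0943] mid [ 0.4291 -0.1123  0.0937] ext [0.0203 0.0215 0.0112] top 0.0993
flange 333 mean [ 0.4289 -0.109   0.0683] mid [ 0.4282 -0.1116  0.0709] ext [0.0573 0.0517 0.0568] top 0.0993
small 101 mean [ 0.4531 -0.1885  0.0571] mid [ 0.453  -0.1902  0.0484] ext [0.0154 0.0159 0.0356] top 0.0662
holder ((428.93731689453125, -112.31849670410156), (49.873138427734375, 50.47452163696289), 13.623204231262207)
```

View pics/crop1.png

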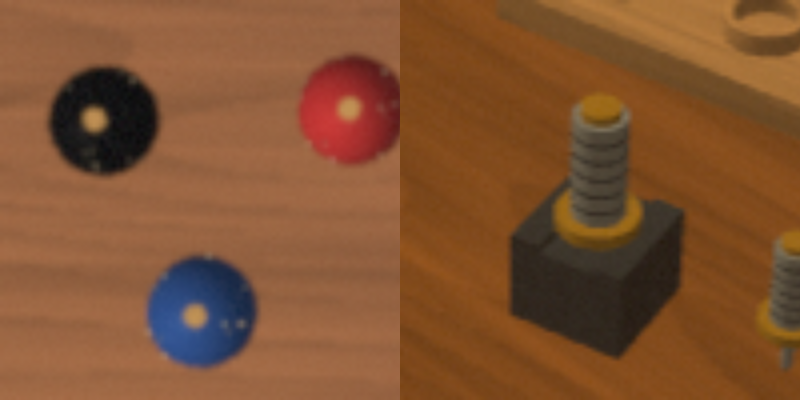

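The crop confirms the black flecked onyx, and the larger gauge standing in the block (cap top about 96 mm). Heights and sizes fit. Moving to hover and taking a close look.

Run:
```python
from h import *
for y in(100.3,-79.7):
    print(y,[np.round(kin.inverse_kinematics(P,down(np.radians(y))),2) for P in([.424,.164,.2],[.588,.026,.2],[.4289,-.1121,.2])])
y=np.radians(-79.7)
q=kin.inverse_kinematics([.424,.164,.2],down(y)); q2=kin.inverse_kinematics([.424,.164,.2],down(y+np.pi))
y=y if abs(q[6])<abs(q2[6]) else y+np.pi
env.reach([.424,.164,.22],down(y)); s=env.get_state(); print(np.degrees(y),s["time"],s["tcp_pos"])
p,d,c=cam("wrist"); cv2.imwrite("pics/w1.png",p); W=world(c,d)
m=((W[...,2]>.02)&(np.hypot(W[...,0]-.424,W[...,1]-.164)<.04)).astype(np.uint8)
ys,xs=np.nonzero(m); (u,v),r=cv2.minEnclosingCircle(np.c_[xs,ys].astype(np.float32)); print("onyx",u,v,r,ray(c,u,v,.032),np.nanmax(W[...,2][m>0]))
h=cv2.cvtColor(p,cv2.COLOR_BGR2HSV); k=(m>0)&(h[...,2]>100)&(h[...,1]>60)&(W[...,2]>.048); ys,xs=np.nonzero(k); print("dot",len(xs),ray(c,np.median(xs),np.median(ys),.057))
```

```text
100.3 [array([ 0.4 ,  0.48, -1.09,  2.11,  0.56,  0.88, -0.85]), array([ 0.35,  0.54, -0.67,  1.82,  0.41,  0.92, -0.32]), array([ 0.64,  0.3 , -0.6 ,  2.15,  0.25,  0.75,  0.06])]
-79.7 [array([ 0.45,  0.52, -1.18,  2.11,  0.62,  0.92,  2.24]), array([-0.96,  0.87,  1.27,  1.91, -0.95,  1.13, -2.26]), array([ 0.22,  0.25, -0.12,  2.18,  0.04,  0.71, -2.89])]
100.3 3.15 [0.42443563 0.16331335 0.21991647]
onyx 278.5 353.8222961425781 176.94186401367188 [0.44907022 0.02391749 0.032     ] 0.2410363909381436
dot 318 [0.42383    0.15875943 0.057     ]
```

View pics/w1.png

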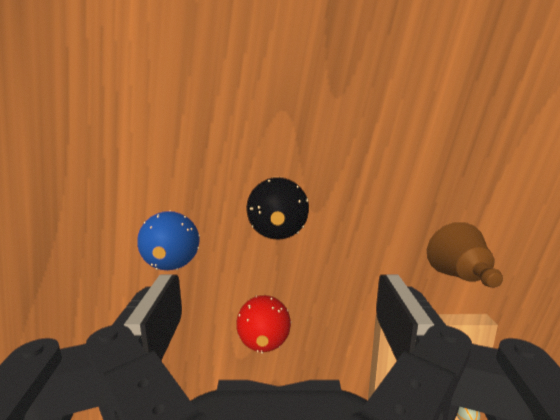

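Wrist view: onyx at (278,208), dot (278,217), blue (168,241), red (264,324); the path down is clear. My mask included the gripper, so I'll redo it from the saved picture, then grasp.

Run:
```python
from h import *
p=cv2.imread("pics/w1.png"); c=calibration("wrist")
k=np.zeros(p.shape[:2],np.uint8); cv2.circle(k,(278,208),40,1,-1)
h=cv2.cvtColor(p,cv2.COLOR_BGR2HSV); b=((h[...,2]<60)&(k>0)).astype(np.uint8)
ys,xs=np.nonzero(b); (u,v),r=cv2.minEnclosingCircle(np.c_[xs,ys].astype(np.float32)); P=ray(c,u,v,.032); print(u,v,r,P)
cv2.circle(k,(278,217),12,2,-1); ys,xs=np.nonzero((k==2)&(h[...,2]>120)); print("dot",len(xs),ray(c,xs.mean(),ys.mean(),.057))
D=ray(c,xs.mean(),ys.mean(),.057)
X=(P[:2]+D[:2]+[.4238,.1638])/3
print("use",X)
if np.hypot(*(X-[.4238,.1638]))<.005 and abs(D-P)[:2].max()<.004:
    rot=down(np.radians(100.3)); z=.032+.054-.004
    env.grip(.075)
    env.movel([*X,z],.15,stop_force=8)
    env.grip(0.04,20); s=env.get_state(); print(s["tcp_pos"],s["opening"],s["gripper_force"],s["time"])
    env.movel([*X,.16],.12); s=env.get_state(); print(s["opening"],s["gripper_force"],s["force"],s["time"])
    p,d,c=cam("wrist"); cv2.imwrite("pics/w2.png",p)
```

```text
277.3295593261719 208.11363220214844 30.65521240234375 [0.423382   0.16198428 0.032     ]
dot 151 [0.42334301 0.16201528 0.057     ]
use [0.42350834 0.16259985]
[0.42382828 0.16269602 0.08268694] 0.04880029161177838 19.77348893880844 4.8833
0.04857892663367363 21.039438843727112 [-0.50235423  0.82924954 -1.4541784 ] 5.6833
```

View pics/w2.png

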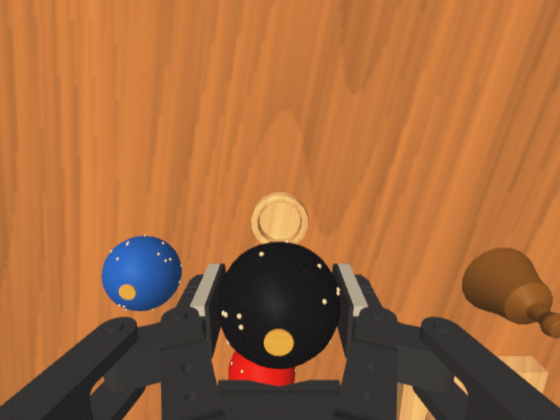

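Onyx held with its dot up, dot at (279,342), and the coaster (279,220) is empty. Next I'll check the cradle from close by, measuring the ball's offset in the hand in the same view.

Run:
```python
from h import *
yaw=np.radians(100.3); C=np.array([.5879,.0259]); sy=np.array([-np.sin(np.radians(10.3)),np.cos(np.radians(10.3))])
# ball in hand from the last view
p=cv2.imread("pics/w2.png"); c=calibration("wrist"); h=cv2.cvtColor(p,cv2.COLOR_BGR2HSV)
k=np.zeros(p.shape[:2],np.uint8); cv2.circle(k,(279,342),22,1,-1); ys,xs=np.nonzero((k>0)&(h[...,2]>100)&(h[...,1]>80))
t=np.array(env.get_state()["tcp_pos"]); print("dot-tcp",(ray(c,xs.mean(),ys.mean(),t[2]-.0507+.025)-t).round(4),len(xs))
env.reach([*(C-.05*sy),.20],down(yaw)); env.dwell(.2); t=np.array(env.get_state()["tcp_pos"])
for n in("wrist","top"):
    p,d,c=cam(n); W=world(c,d); cv2.imwrite(f"pics/{n}3.png",p)
    m=(W[...,2]>.0255)&(W[...,2]<.036)&(np.hypot(W[...,0]-C[0],W[...,1]-C[1])<.026); q=W[m]
    if len(q)>20:
        (x,y),r=cv2.minEnclosingCircle((q[:,:2]*1000).astype(np.float32)); print(n,len(q),x,y,r,q.mean(0))
print(t,env.get_state()["time"])
```

```text
dot-tcp [-0.0003 -0.0005 -0.0257] 666
wrist 1123 587.5846557617188 25.191804885864258 19.99812126159668 [0.58751675 0.0256859  0.02996163]
top 164 587.3590698242188 25.968671798706055 19.801321029663086 [0.58713499 0.02601262 0.03006451]
[ 0.59612417 -0.02135199  0.2000227 ] 7.0417
```

View pics/wrist3.png

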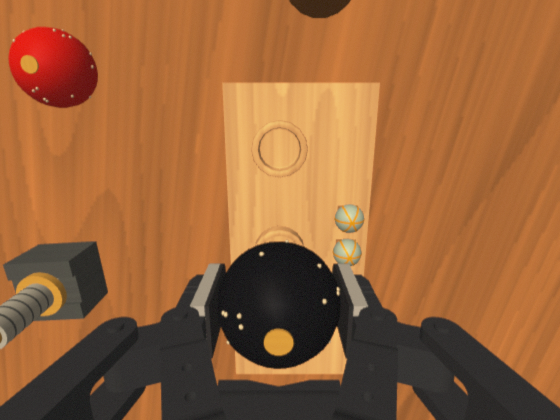

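The cradle at (280,149) measures (0.5875, 0.0256), z 0.030, 20 mm radius, as expected. Placing now.

Run:
```python
from h import *
C=np.array([.5877,.0258])
env.movel([*C,.14],.12); env.dwell(.15); t=np.array(env.get_state()["tcp_pos"]); e=C-t[:2]; print("err",e,t[2])
T=C+e if np.hypot(*e)<.004 else C
env.movel([*T,.115],.08); print(np.array(env.get_state()["tcp_pos"]))
st=env.movel([*T,.1005],.03,stop_force=4); env.dwell(.1); s=env.get_state(); print(st,s["tcp_pos"],s["force"],s["time"])
if s["tcp_pos"][2]<.105:
    env.grip(.07); env.dwell(.1); env.movel([*T,.2],.15); 
p,d,c=cam("wrist"); cv2.imwrite("pics/w4.png",p); print(env.get_state()["time"])
h=cv2.cvtColor(p,cv2.COLOR_BGR2HSV); W=world(c,d); m=(h[...,2]>100)&(h[...,1]>80)&(W[...,2]>.066)&(W[...,2]<.085)&(np.hypot(W[...,0]-C[0],W[...,1]-C[1])<.03)
ys,xs=np.nonzero(m); print(len(xs),"dot",ray(c,np.median(xs),np.median(ys),.075),W[m].mean(0) if len(xs) else 0)
```

```text
err [-0.00056278  0.00071665] 0.14061166326824723
[0.58673233 0.02656795 0.11428457]
True [0.58732196 0.02609103 0.10109565] [ 0.93005255 -0.56622941  4.68837965] 9.0333
10.3417
246 dot [0.5877794  0.02465396 0.075     ] [0.58720022 0.02514955 0.07500365]
```

View pics/w4.png

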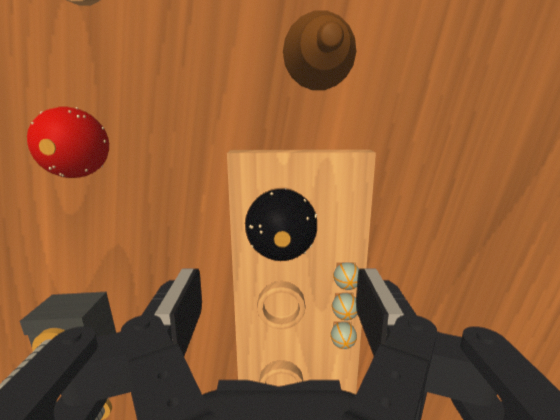

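Onyx seated with its dot up at (282,239), measured at (0.5875, 0.025, 0.075), and released. Bell, cat's-eyes and red marble are untouched. Next a close look at the gauge.

Run:
```python
from h import *
yaw=np.radians(100.3); G=np.array([.4289,-.1122]); sy=np.array([-np.sin(np.radians(10.3)),np.cos(np.radians(10.3))])
env.reach([*(G-.05*sy),.26],down(yaw)); env.dwell(.3)
p,d,c=cam("wrist"); cv2.imwrite("pics/w5.png",p); W=world(c,d); r=np.hypot(W[...,0]-G[0],W[...,1]-G[1])
m=(W[...,2]>.0935)&(W[...,2]<.105)&(r<.025); q=W[m]; (x,y),R=cv2.minEnclosingCircle((q[:,:2]*1000).astype(np.float32)); print("cap",len(q),x,y,R,q.mean(0))
m=(W[...,2]>.036)&(W[...,2]<.0425)&(r<.04); print("holder",cv2.minAreaRect((W[m][:,:2]*1000).astype(np.float32)))
g=(q[:,:2].mean(0)+G)/2; print("use",g)
if np.hypot(*(g-G))<.003:
    env.grip(.05); env.movel([*g,.19],.15); env.dwell(.15); e=g-np.array(env.get_state()["tcp_pos"])[:2]; print("err",e)
    g=g+e if np.hypot(*e)<.004 else g
    b=env.movel([*g,.126],.08,stop_force=8); s=env.get_state(); print(b,s["tcp_pos"])
    if not b:
        env.grip(.015,40); s=env.get_state(); print(s["opening"],s["gripper_force"],s["force"],s["tcp_pos"],s["time"])
```

```text
cap 451 429.03277587890625 -113.51889038085938 10.623918533325195 [ 0.42892165 -0.11305387  0.09621931]
holder ((428.869873046875, -113.2940444946289), (50.17580795288086, 50.17195129394531), 13.977968215942383)
use [ 0.42891082 -0.11262694]
err [-0.00057732  0.00065926]
False [ 0.42863423 -0.11192079  0.12630046]
0.021151835474464017 38.90210688114166 [-1.25941072 -0.3291195   6.15490891] [ 0.42861791 -0.11206604  0.12645957] 14.1833
```

Run:
```python
from h import *
yaw=np.radians(100.3); D=np.array([.5876,.0257])
t=np.array(env.get_state()["tcp_pos"])
env.movel([t[0],t[1],.245],.1); env.dwell(.3); s=env.get_state(); print(s["opening"],s["gripper_force"],s["force"],s["time"])
env.movel([*D,.245],.15); env.movel([*D,.205],.1); env.dwell(.3); t=np.array(env.get_state()["tcp_pos"]); print(t,D-t[:2])
p,d,c=cam("side"); p2,d2,c2=cam("top"); print(env.get_state()["time"])
pr=cv2.projectPoints(np.array([[*D,.075],[t[0],t[1],t[2]-.1165]]),np.array(c["rvec"],float),np.array(c["tvec"],float),np.array([[c["fx"],0,c["cx"]],[0,c["fy"],c["cy"]],[0,0,1]]),None)[0]; print(pr.ravel())
u,v=pr[0,0].astype(int); o=(u-50,v-80); print("crop origin",o)
cv2.imwrite("pics/s6.png",cv2.resize(p[o[1]:o[1]+120,o[0]:o[0]+100],None,fx=5,fy=5))
```

```text
0.020897683250500215 39.09909725189209 [-1.03931328 -0.15823639 -0.79821798] 15.825
[0.58784285 0.02579193 0.20548519] [-2.42851913e-04 -9.19250715e-05]
18.325
[295.08691877 197.4225013  295.36055496 190.82583173]
crop origin (np.int64(245), np.int64(117))
```

View pics/s6.png

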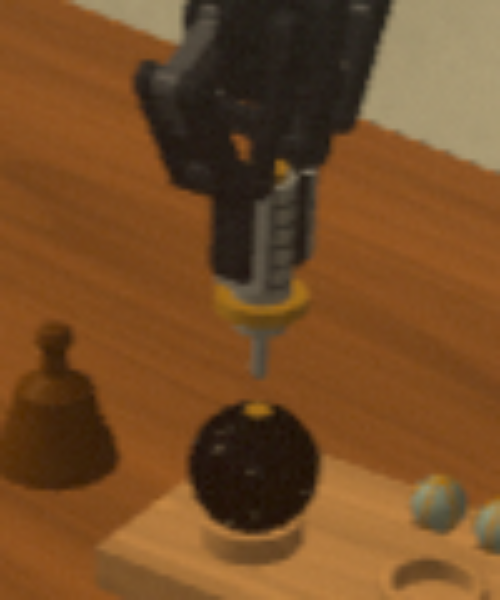

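The side crop shows the tip (260,376) straight above the dot (258,410); both match their projections with the same small shift. Gauge is upright. Pressing now.

Run:
```python
from h import *
s=env.get_state(); f0=np.array(s["force"]); D=[.5875,.0256]
for z in(.1935,.1885,.1855,.1835):
    b=env.movel([*D,z],.03,stop_force=6); env.dwell(.15); s=env.get_state(); print(z,b,np.round(s["tcp_pos"],4),np.round(np.array(s["force"])-f0,2),s["time"])
    if b: break
env.dwell(.8); s=env.get_state(); print(np.round(s["tcp_pos"],4),np.round(np.array(s["force"])-f0,2),s["gripper_force"],s["opening"],np.abs(s["joint_velocities"]).max())
p,d,c=cam("side"); cv2.imwrite("pics/s7.png",cv2.resize(p[117:237,245:345],None,fx=5,fy=5))
```

```text
0.1935 False [0.5876 0.0257 0.1936] [-0.29 -0.59 -0.58] 19.0083
0.1885 False [0.5877 0.0257 0.1887] [-0.13  0.39  0.69] 19.475
0.1855 False [0.5876 0.0257 0.1856] [0.51 1.19 1.37] 19.875
0.1835 False [0.5876 0.0256 0.1836] [ 0.35 -0.19  0.77] 20.275
[0.5875 0.0256 0.1835] [0.38 0.16 1.79] 39.29515600204468 0.020972618438187717 0.0020677707305016752
```

View pics/s7.png

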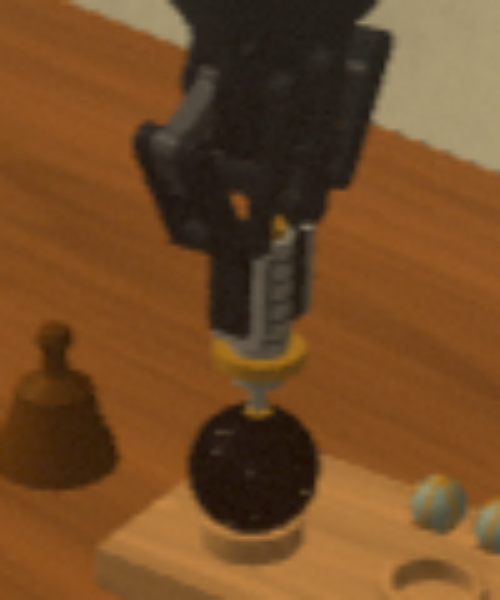

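The tip sits on the dot at (258,410), with a shorter stretch of plunger showing. Force is about 1.8 N, and the 22 mm descent minus the 14 mm gap gives about 8 mm in. Handing in.

```bash
python3 -c "
from h import *
print(job.job_done())"
```

```text
the job is handed in; nothing more can be done
None
```

I handed the job in at about 21 s of the 48 s: the onyx sits dot up and released in the cradle at the bell's end, and the gauge is held upright on the dot with its plunger about 8 mm in (about 1.8 N); the call returned no verdict.

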